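# Set out sample jars by size beside the balance

## Task

The four sample jars are to be weighed in turn, from the smallest up: stand them on the bench rack in order of size, one in the middle of each pad, the smallest on the pad at the balance's end of the rack and the largest at the far end. Keep the jars upright, set each down without dropping it, and leave the spirit burner standing where it is.

Things in the scene. Friction and masses are not known exactly. Their poses are not given: they have to be found in the camera images.
- jar_a_center (a point): Smallest of four white straight-sided plastic sample jars with white screw lids and a blank paper label: 34 mm diameter over the lid, 58 mm tall, upright and loose on the bench (about 45 g). The lid is the top 16 mm; the body below it is 32 mm in diameter. This point is the jar's centre, half-way up, 29 mm above its foot; z points up through the lid. Any yaw is alike.
- jar_b_center (a point): Second smallest of four white straight-sided plastic sample jars with white screw lids and a blank paper label: 42 mm diameter over the lid, 76 mm tall, upright and loose on the bench (about 90 g). The lid is the top 16 mm; the body below it is 40 mm in diameter. This point is the jar's centre, half-way up, 38 mm above its foot; z points up through the lid. Any yaw is alike.
- jar_c_center (a point): Second largest of four white straight-sided plastic sample jars with white screw lids and a blank paper label: 50 mm diameter over the lid, 96 mm tall, upright and loose on the bench (about 160 g). The lid is the top 16 mm; the body below it is 48 mm in diameter. This point is the jar's centre, half-way up, 48 mm above its foot; z points up through the lid. Any yaw is alike.
- jar_d_center (a point): Largest of four white straight-sided plastic sample jars with white screw lids and a blank paper label: 60 mm diameter over the lid, 120 mm tall, upright and loose on the bench (about 290 g). The lid is the top 16 mm; the body below it is 58 mm in diameter. This point is the jar's centre, half-way up, 60 mm above its foot; z points up through the lid. Any yaw is alike.
- pad1: Round black pad, 72 mm diameter, one of four alike in a straight row 95 mm apart on the white bench rack: this one is at the rack's left end, seen from the robot. Origin at the centre of its underside, 12 mm above the bench; it is 3 mm thick, so a jar on it stands 15 mm above the bench. x points across the row, away from the robot, y along the row to the rack's left.
- pad2: Round black pad, 72 mm diameter, one of four alike in a straight row 95 mm apart on the white bench rack: this one is second from the left, seen from the robot. Fixed to the rack. Origin at the centre of its underside; 3 mm thick. The rack is a tray 400 mm long, 110 mm deep and 12 mm high that stays put.
- pad3: Round black pad, 72 mm diameter, one of four alike in a straight row 95 mm apart on the white bench rack: this one is second from the right, seen from the robot. Fixed to the rack. Origin at the centre of its underside; 3 mm thick. A 6 mm steel guard rail runs along the rack's back and ends; its top is 37 mm above the bench, 49 mm behind the row's line.
- pad4: Round black pad, 72 mm diameter, one of four alike in a straight row 95 mm apart on the white bench rack: this one is at the rack's right end, seen from the robot. Fixed to the rack. Origin at the centre of its underside; 3 mm thick. The guard rail passes 51 mm beyond the centres of the two outer pads.
- balance_display (a point): White precision balance with a round steel pan, 250 mm deep (x), 190 mm wide (y), 77 mm high, fixed in place. It stands beyond one end of the rack, left or right, and so tells which end of the row is which. A low green tube rack, 46 mm high, stands beyond the other end. This point is on its display panel at the front, 100 mm nearer the robot than the balance's middle, 63 mm up.
- burner_center (a point): Small glass spirit burner with a black snuffer cap, 74 mm diameter, 90 mm tall, unlit and loose (220 g), standing on the bench among the jars. This point is at its centre, 45 mm above its foot.
Mind the look-alikes: they are no part of the job. Leave any black or yellow look-alike of the part that bears jar_a_center alone.

How it is judged:
By the outcome, as a careful person would: the job done as asked, in the order asked, and still so for the second after the job is handed in, with the robot touching nothing.
It also fails if it takes over 96 s, if anything falls off the work surface, if the arm or the gripper's body presses on something with over 40 N, if the wrist force passes 120 N, or if a joint passes its speed limit or range.

## Robot

A 7-joint arm with a two-finger parallel gripper is mounted at the origin on the work surface. World frame = base frame: x ahead of the robot, y to its left, z up, the work surface at z = 0. Lengths are in mm, angles in degrees, forces in N, time in s.
With the tool pointing down it reaches from about 425 to 950 mm from the base axis. Payload 4.7 kg.
Tool frame: the origin (TCP) lies on the centre line of the jaws, within the pads' length; the fingertips stand 19 mm ahead of it and the grasp point (between the pads) is the TCP; z points along the fingers, y is the direction in which the jaws open and shut (so a half turn about z gives the same grasp; the last joint's range is limited). The gripper opens to 87 mm and grips with 3 to 60 N. Pads are 19 mm wide; open, the fingers measure 117 mm over their backs; the gripper's body (75 mm by 190 mm) begins 51 mm behind the grasp point.
Start: joints at [-67.374, 26.849, -2.785, 87.806, 1.381, 65.374, -4.715], TCP at [277.541, 615.323, 206.073] pointing down, gripper open.
Joint ranges: [-148.3, 148.3], [-19.14, 114.17], [-79.39, 73.82], [5.75, 140.21], [-59.74, 239.74], [12.07, 113.84], [-152.46, 152.46]. Speed limits (degrees/s): [147.25, 147.25, 180, 180, 180, 180, 180].

## Interface

Orientations are given as [roll, pitch, yaw] about the fixed x, y, z axes, in that order (R = Rz(yaw) Ry(pitch) Rx(roll)).
In Python, from rig import bot, vision, ticket gives the robot as it stands. The module is installed in compiled form; this text tells all that it offers.
- The arm moves only by the tool move_arm, never from a script. Its arguments are lists of equal length, an entry for each row: "gripper": the opening, from -1 (shut) to 1 (fully open); "offset": the shift along the world's x, y, z in mm, a list of three; "yaw": the turn about the world's z in degrees. In form: {"gripper": [gripper, ...], "offset": [[x, y, z], ...], "yaw": [yaw, ...]}. A call has 1 to 20 rows; each row shifts and turns the commanded pose from where the row before left it; what a row does not reach is not made up. A row lasts 1/10 s, in which the tool goes at most 50 mm and 8.59 degrees, less where a joint would pass 70% of its speed; a pose out of reach is approached as far as the arm can. A call is refused whole if a number of a shift passes 50 or a number of a turn 8.59, either way. A call with a gripper value outside its range is refused whole. The fingers move at their own pace and stop on an object; "force" is the grip in N (left out, the last holds). Time passes only in rows, so rows that do not move let the fingers close. It gives the time, the measured TCP pose, the force and the opening at its end, in the units of the state.
- bot.get_obs(): the state, without advancing time (a new reading comes with each control period).
- vision.grab_frame(name): name is "scene" or "top" or "wrist"; returns (picture, depth): 384x512x3 uint8, red, green, blue; 384x512 float32, mm along the optical axis (not along the pixel's ray), 0 where there is no reading.
- vision.camera_info(name): a dict with "mtx" (3x3 intrinsics, pixels), "dist_coeffs" ([k1, k2, p1, p2, k3] as OpenCV has them; the pictures are not rectified), "view" (4x4, takes a point from world to camera coordinates); the wrist camera has in their place "hand_eye" (4x4, takes a point from camera to tool coordinates, whose origin is the TCP and whose axes are the flange's). Camera axes: x right, y down, z forward; pixel columns grow to the right and rows downward; lengths in mm; the calibration is good to about 2 mm. A picture is of the moment at which its call begins: read the wrist's pose just before it. camera_info takes no time and is no camera call.
- ticket.hand_in(): hands the job in, once; it reports no verdict.
The state is a dict: "time_s": time; "q": joint angles; "joint_vel": joint speeds; "joint_torque": joint torques, N m; "tcp_pos": TCP position; "tool_rot": TCP orientation; "wrist_force": force on the tool from outside, world axes, zero at the start; "ft_torque": the same for the moment, N m; "gripper_width": finger opening in mm.
Only numpy, scipy, OpenCV 4.12 (cv2) and the standard library are available. Lean on these libraries where they do the work, as an engineer would, in place of code of your own. Each camera call takes 0.05 s, during which the arm holds its last target. There are 200 camera calls.

## Working session

There is one attempt and no reset: what is moved stays moved. The work goes in short steps, Python scripts to look and compute and a tool call to move; the robot and the scene stay as the last step left them, time stands still between calls to the robot, and variables do not carry over. Pictures are saved under pics/ and viewed, about 12 in all and at most 16, crops included, and the job is handed in when it is done.

Besides the shell and the picture viewer there is one more tool, called after "Emit:" as a command line: name --pt "numbers of a row" for each row, then --argument value for the rest. move_arm: Moves the arm, as the interface text tells. Its arguments: {"type":"object","properties":{"gripper":{"type":"array","items":{"type":"number"}},"offset":{"type":"array","items":{"type":"array","items":{"type":"number"}}},"yaw":{"type":"array","items":{"type":"number"}},"force":{"type":"number"}},"required":["gripper","offset","yaw"]}

```bash
mkdir -p pics; cat > h.py <<'E'
import cv2, numpy as np
from rig import bot, vision, ticket
def grab(n):
    p,d=vision.grab_frame(n); np.savez('%s.npz'%n,p=p,d=d); return p,d
def w(n,u,v,d):  # pixel+depth -> world (fixed cams)
    c=vision.camera_info(n); K=np.array(c['mtx'],float)
    uv=np.array([[u,v]],float).reshape(-1,1,2)
    x,y=cv2.undistortPoints(uv,K,np.array(c['dist_coeffs'],float))[0,0]
    return (np.linalg.inv(np.array(c['view']))@[x*d,y*d,d,1])[:3]
def wz(n,u,v,z):
    a=w(n,u,v,100.);b=w(n,u,v,1000.); return a+(b-a)*(z-a[2])/(b[2]-a[2])
E
python3 - <<'E'
from h import *
for n in ('scene','top'):
    p,d=grab(n); cv2.imwrite(f'pics/{n}0.png',p[:,:,::-1])
    print(n,np.round(np.linalg.inv(vision.camera_info(n)['view']),2).tolist())
o=bot.get_obs(); print(o['time_s'],o['tcp_pos'],o['tool_rot'],o['gripper_width'])
E
```

```text
scene [[-0.08, 0.74, -0.67, 1404.36], [1.0, 0.07, -0.05, 48.19], [0.01, -0.67, -0.74, 1051.66], [0.0, 0.0, 0.0, 1.0]]
top [[0.0, -0.99, 0.16, 307.17], [-1.0, -0.01, -0.01, -9.86], [0.01, -0.16, -0.99, 1228.78], [0.0, 0.0, 0.0, 1.0]]
0.1 [277.34699347 614.78488327 205.08951306] [-1.79898437e+02  3.22584605e-03  1.55717432e+02] 86.87910448929851
```

View pics/scene0.png

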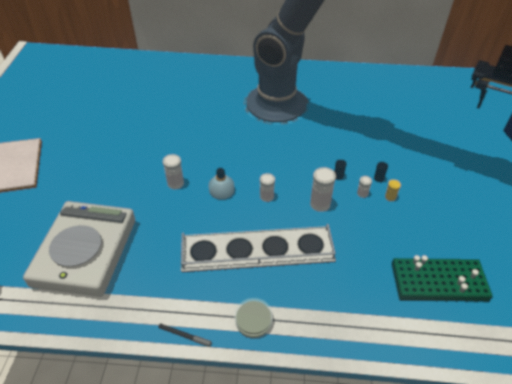

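View pics/top0.png

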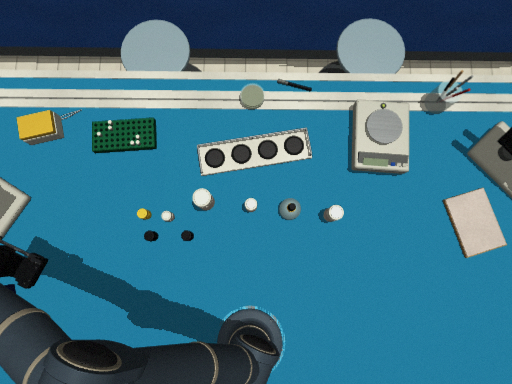

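Top view: the balance is at (382,135), on the right (−y), so pad4 (293,145) gets the smallest jar. 

Candidates:
- White jars: (167,216), (250,205), (334,213) and (203,199).
- Look-alikes: yellow (143,213), black (151,236) and (187,236).
- Burner: (289,209).

Next I'll measure the sizes and look at a close crop.

```bash
cat > m.py <<'E'
from h import *
from scipy.optimize import least_squares
z=np.load('top.npz');p,d=z['p'],z['d']
vv,uu=np.mgrid[:384,:512]
c=vision.camera_info('top');K=np.array(c['mtx'],float)
xy=cv2.undistortPoints(np.stack([uu,vv],-1).reshape(-1,1,2).astype(float),K,np.array(c['dist_coeffs'],float)).reshape(384,512,2)
P=np.concatenate([xy*d[...,None],d[...,None],np.ones((384,512,1))],-1)@np.linalg.inv(c['view']).T
P=P[...,:3]
for n,u,v,r in [('a',167,216,9),('b',250,205,11),('c',334,213,13),('d',203,199,15),('burner',289,209,15),('yel',143,213,9),('bl1',151,236,9),('bl2',187,236,9)]:
    Q=P[v-r:v+r,u-r:u+r].reshape(-1,3); t=np.percentile(Q[:,2],99)
    T=Q[Q[:,2]>t-8]; (cx,cy),rad=cv2.minEnclosingCircle(T[:,:2].astype(np.float32))
    print(n,'top z %.0f'%t,'mean',T.mean(0).round(1),'circ',round(cx,1),round(cy,1),'r',round(rad,1),len(T))
g=cv2.cvtColor(p,cv2.COLOR_RGB2HSV)
for n,u,v in [('p1',215,158),('p2',241,153),('p3',268,149),('p4',293,145)]:
    m=(g[v-14:v+14,u-14:u+14,2]<75).astype(np.uint8)
    k,l,s,ce=cv2.connectedComponentsWithStats(m); i=1+s[1:,4].argmax()
    e=cv2.fitEllipse(max(cv2.findContours((l==i).astype(np.uint8),0,1)[0],key=len))
    print(n,s[i,4],wz('top',ce[i][0]+u-14,ce[i][1]+v-14,15).round(1),np.round(e,1) if 0 else e, P[v,u].round(1))
print('bench',P[300:310,400:410].mean((0,1)).round(1))
E
python3 m.py; python3 -c "
import cv2
i=cv2.imread('pics/top0.png')[120:250,120:350];cv2.imwrite('pics/c1.png',cv2.resize(i,None,fx=3.4,fy=3.4,interpolation=2))"
```

```text
a top z 63 mean [410.5 271.5  87.2] circ 362.0 143.0 r 162.4 82
b top z 82 mean [445.8  -1.6 119.1] circ 388.3 -3.1 r 81.4 111
c top z 102 mean [ 422.2 -276.2  103.9] circ 371.3 -153.7 r 157.5 175
d top z 125 mean [463.5 151.4 137.9] circ 395.3 83.5 r 128.4 262
burner top z 91 mean [ 433.3 -128.3  157.1] circ 379.1 -76.0 r 97.7 50
yel top z 62 mean [416.4 345.2 101.5] circ 363.4 182.8 r 200.7 81
bl1 top z 62 mean [346.3 327.6  72. ] circ 328.8 168.8 r 179.9 85
bl2 top z 62 mean [348.8 210.6  58.3] circ 348.2 210.6 r 16.6 81
p1 295 [621.2 128.1  15. ] ((13.323064804077148, 13.713127136230469), (18.07303810119629, 18.96775245666504), 79.9704818725586) [619.  125.2  19.1]
p2 291 [636.9  34.6  15. ] ((13.811686515808105, 14.604536056518555), (18.00445556640625, 18.757383346557617), 85.03136444091797) [638.3  33.8  17.7]
p3 287 [653.  -58.9  15. ] ((13.14592456817627, 14.404091835021973), (17.73468589782715, 18.745962142944336), 89.80305480957031) [654.5 -62.   15. ]
p4 286 [ 669.4 -152.5   15. ] ((14.352272033691406, 14.155755043029785), (17.696508407592773, 18.790769577026367), 95.0909423828125) [ 669.7 -151.2   15.7]
bench [ 120.8 -522.6    0.6]
```

View pics/c1.png

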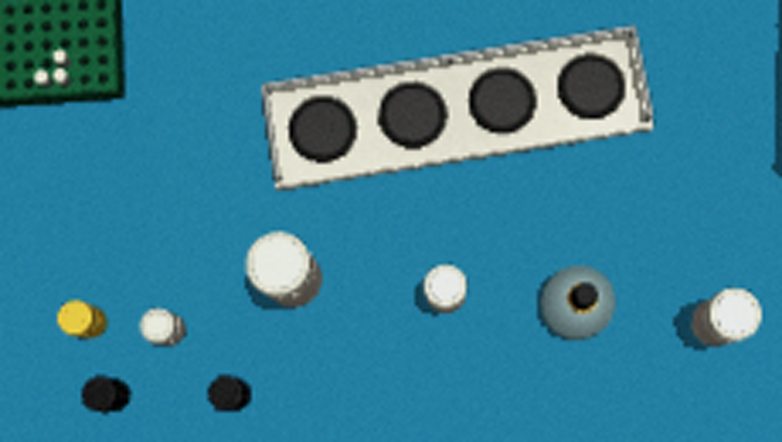

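White jars confirmed by height: a (63), b (82), c (102), d (125), each reading about 5 mm high. The yellow and black look-alikes stay put. I'll refine the centres robustly.

```bash
cat >> m.py <<'E'
print('---')
for n,u,v,r,h,R in [('a',167,216,9,58,17),('b',250,205,11,76,21),('c',334,213,13,96,25),('d',203,199,15,120,30),('burner',289,209,15,90,10)]:
    Q=P[v-r:v+r,u-r:u+r].reshape(-1,3); T=Q[abs(Q[:,2]-h)<8]
    m=np.median(T[:,:2],0); T=T[np.hypot(*(T[:,:2]-m).T)<R+8]
    # bright white blob of lid in the image, ray at lid-top height
    s=g[v-r:v+r,u-r:u+r]; B=((s[...,2]>200)&(s[...,1]<60)).astype(np.uint8)
    k,l,st,ce=cv2.connectedComponentsWithStats(B); i=1+st[1:,4].argmax() if k>1 else 0
    print(n,'depth',np.mean(T,0).round(1),'mid-range',((T.max(0)+T.min(0))/2).round(1),(T.max(0)-T.min(0)).round(0),'| bright',wz('top',ce[i][0]+u-r,ce[i][1]+v-r,h).round(1),st[i,4])
    # scene cam check
zs=np.load('scene.npz');ps=zs['p']
gs=cv2.cvtColor(ps,cv2.COLOR_RGB2HSV)
for n,u,v,h,r in [('a',365,181,58,7),('b',267,179,76,9),('c',172,160,96,10),('d',323,175,120,12)]:
    print('scene',n,wz('scene',u,v,h).round(1))
E
python3 m.py | sed -n '/---/,$p'
```

```text
---
a depth [412.3 278.   58.2] mid-range [411.8 279.   57.6] [30. 34. 14.] | bright [412.4 278.7  58. ] 62
b depth [450.9  -1.7  77.1] mid-range [451.2  -1.6  75.9] [37. 36. 15.] | bright [451.3  -1.8  76. ] 109
c depth [ 422.8 -276.7   96.9] mid-range [ 422.8 -277.7   95.4] [46. 49. 14.] | bright [ 424.  -278.5   96. ] 159
d depth [465.3 153.9 120.6] mid-range [465.8 154.5 119.4] [58. 60. 15.] | bright [465.9 154.4 120. ] 244
burner depth [ 441.3 -135.9   88.7] mid-range [ 440.8 -135.6   89. ] [23. 23. 11.] | bright [ 433.8 -125.3   90. ] 900
scene a [417.7 279.3  58. ]
scene b [4.537e+02 4.000e-01 7.600e+01]
scene c [ 423.7 -273.7   96. ]
scene d [467.2 152.8 120. ]
```

Emit:
move_arm --gripper '[1,1,1,1,1,1,1,1,1,1,1,1]' --pt "13.5 -33.7 0" --pt "13.5 -33.7 0" --pt "13.5 -33.7 0" --pt "13.5 -33.7 0" --pt "13.5 -33.7 0" --pt "13.5 -33.7 0" --pt "13.5 -33.7 0" --pt "13.5 -33.7 0" --pt "13.5 -33.7 0" --pt "13.5 -33.7 0" --pt "0 0 0" --pt "0 0 0" --yaw '[-5.6,-5.6,-5.6,-5.6,-5.6,-5.6,-5.6,-5.6,-5.6,-5.6,0,0]' --force 12

```text
time_s: 1.3
tcp_pos: [412.6, 277.9, 206.0]
tool_rot: [-180.0, -0.0, 99.7]
wrist_force: [-1.2, 0.6, -0.6]
gripper_width: 87.1
```

```bash
python3 - <<'E'
from h import *
o=bot.get_obs();print(o['time_s'],o['tcp_pos'],o['tool_rot'],o['q'])
c=vision.camera_info('wrist');print(np.round(c['hand_eye'],2).tolist())
p,d=grab('wrist');cv2.imwrite('pics/w1.png',p[:,:,::-1])
E
```

```text
1.3 [412.56285303 277.85057392 206.0201343 ] [-1.79988151e+02 -2.33293734e-02  9.96502961e+01] [-51.14330369  10.07752115  14.11505899 112.15889179  -2.91210676
  58.09481007 -26.04716559]
[[0.0, -0.96, -0.26, 72.13], [1.0, 0.0, -0.0, 0.49], [0.0, -0.26, 0.96, -179.73], [0.0, 0.0, 0.0, 1.0]]
```

View pics/w1.png

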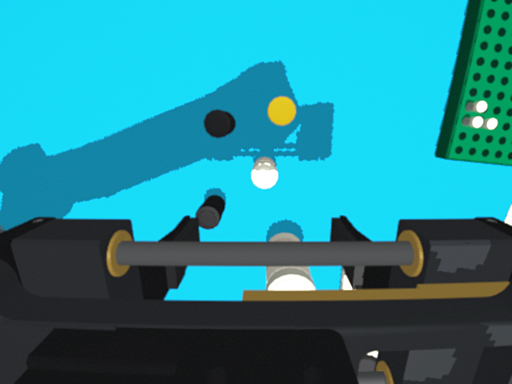

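The wrist view shows jar a at (264,172), the yellow jar at (282,110), and black ones at (219,123) and (209,215). Checking jar a's position from this view.

```bash
cat >> h.py <<'E'
def wristP():
    from scipy.spatial.transform import Rotation as R
    o=bot.get_obs(); p,d=grab('wrist'); c=vision.camera_info('wrist')
    T=np.eye(4);T[:3,:3]=R.from_euler('xyz',o['tool_rot'],degrees=True).as_matrix();T[:3,3]=o['tcp_pos']
    vv,uu=np.mgrid[:384,:512]
    xy=cv2.undistortPoints(np.stack([uu,vv],-1).reshape(-1,1,2).astype(float),np.array(c['mtx'],float),np.array(c['dist_coeffs'],float)).reshape(384,512,2)
    P=np.concatenate([xy*d[...,None],d[...,None],np.ones((384,512,1))],-1)@(T@np.array(c['hand_eye'])).T
    return p,P[...,:3]
E
python3 - <<'E'
from h import *
p,P=wristP()
print(P[168:184:4,264].round(1),P[110,282].round(1))
Q=P[155:190,245:285].reshape(-1,3);T=Q[abs(Q[:,2]-58)<6];print(T.mean(0),T.max(0)-T.min(0),len(T),(T.max(0)+T.min(0))/2)
E
```

```text
[[409.6 291.3  59.1]
 [410.5 286.2  58.9]
 [411.3 281.3  59.4]
 [412.2 276.2  59.5]] [418.8 363.6  58.5]
[411.63307219 282.04310209  59.08162091] [32.83662998 33.15232582  9.35136991] 553 [411.82946488 281.51814451  56.95724109]
```

Emit:
move_arm --gripper '[1,1,1,1,1,1,1,1,1,1,-1,-1,-1,-1,-1,-1,-1,-1,-1,-1]' --pt "0 2 -20" --pt "0 0 -30" --pt "0 0 -30" --pt "0 0 -30" --pt "0 0 -30" --pt "0 0 -20" --pt "0 0 -10" --pt "0 0 -9" --pt "0 0 0" --pt "0 0 0" --pt "0 0 0" --pt "0 0 0" --pt "0 0 0" --pt "0 0 0" --pt "0 0 0" --pt "0 0 0" --pt "0 0 0" --pt "0 0 0" --pt "0 0 0" --pt "0 0 0" --yaw '[0,0,0,0,0,0,0,0,0,0,0,0,0,0,0,0,0,0,0,0]' --force 12

```text
time_s: 3.4
tcp_pos: [412.5, 280.3, 27.0]
tool_rot: [-180.0, 0.0, 99.7]
wrist_force: [-0.1, -0.4, -0.6]
gripper_width: 33.5
```

Emit:
move_arm --gripper '[-1,-1,-1,-1,-1,-1,-1,-1,-1,-1,-1,-1,-1,-1,-1,-1,-1,-1,-1,-1]' --pt "0 0 15" --pt "0 0 30" --pt "0 0 40" --pt "0 0 40" --pt "0 0 30" --pt "10 -16 18" --pt "20 -32 0" --pt "20 -34 0" --pt "20 -34 0" --pt "20 -34 0" --pt "20 -34 0" --pt "20 -34 0" --pt "20 -34 0" --pt "20 -34 0" --pt "20 -34 0" --pt "20 -34 0" --pt "20 -34 0" --pt "17 -28 0" --pt "9 -16 0" --pt "1 0 0" --yaw '[0,0,0,0,0,0,0,0,0,0,0,0,0,0,0,0,0,0,0,0]'

```text
time_s: 5.4
tcp_pos: [669.5, -155.6, 199.4]
tool_rot: [-179.9, 0.1, 99.5]
wrist_force: [0.1, -0.6, -0.9]
gripper_width: 33.9
```

Emit:
move_arm --gripper '[-1,-1,-1,-1]' --pt "0 0 -20" --pt "0 0 -20" --pt "0 0 -20" --pt "0 0 0" --yaw '[0,0,0,0]'

```text
time_s: 5.8
tcp_pos: [667.1, -149.2, 136.8]
tool_rot: [-179.6, -0.2, 99.8]
wrist_force: [-0.2, 0.0, -0.9]
gripper_width: 33.6
```

```bash
python3 - <<'E'
from h import *
print(bot.get_obs()['tcp_pos'])
p,P=wristP(); cv2.imwrite('pics/w2.png',p[:,:,::-1])
p2,d2=grab('top')
m=((p.max(2)<75)&(abs(P[...,2]-15)<8)).astype(np.uint8)
k,l,s,ce=cv2.connectedComponentsWithStats(m)
for i in range(1,k):
    if s[i,4]>300:
        T=P[l==i]; print(ce[i].round(),s[i,4],T.mean(0).round(1),((T.max(0)+T.min(0))/2).round(1),(T.max(0)-T.min(0)).round())
E
```

```text
[ 667.07303903 -149.15891703  136.76465245]
[267.  23.] 815 [640.3  17.1  16.1] [637.6  22.2  16.3] [69. 43.  6.]
[267.  99.] 3434 [653.6 -56.9  16.3] [653.5 -57.7  16.2] [70. 70.  5.]
[267. 174.] 1426 [ 668.1 -138.2   16.1] [ 669.6 -145.8   16.3] [69. 60.  5.]
[449. 215.] 505 [ 900.1 -151.5   11.5] [ 900.9 -140.2   11.2] [26. 92.  8.]
```

View pics/w2.png

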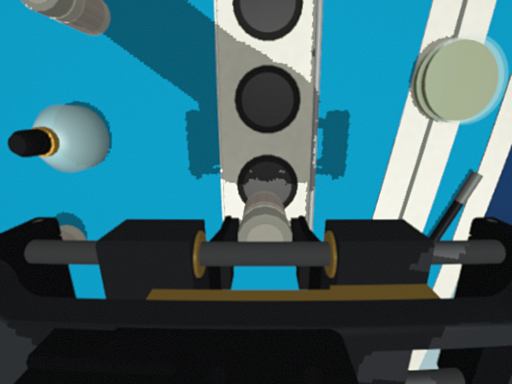

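The held jar hangs above pad4. The wrist puts pad3 at (653.5,−57.6) and the top camera at (653,−58.9), so they agree. Lowering.

Emit:
move_arm --gripper '[-1,-1,-1,-1,-1,-1,-1,-1,-1,-1,-1,-1,-1,-1,-1,-1]' --pt "0 0 0" --pt "0 0 0" --pt "0 0 -15" --pt "0 0 -20" --pt "0 0 -20" --pt "0 0 -15" --pt "0 0 -10" --pt "0 0 -6" --pt "0 0 -4" --pt "0 0 -3" --pt "0 0 -2" --pt "0 0 -1" --pt "0 0 -1" --pt "0 0 -0.5" --pt "0 0 0" --pt "0 0 0" --yaw '[0,0,0,0,0,0,0,0,0,0,0,0,0,0,0,0]'

```text
time_s: 7.5
tcp_pos: [669.6, -151.7, 42.7]
tool_rot: [180.0, -0.0, 99.7]
wrist_force: [-0.9, 0.4, -1.2]
gripper_width: 33.9
```

Emit:
move_arm --gripper '[-1,-1,-1]' --pt "0 0 -0.5" --pt "0 0 -0.3" --pt "0 0 0" --yaw '[0,0,0]'

```text
time_s: 7.8
tcp_pos: [669.6, -151.8, 42.1]
tool_rot: [180.0, 0.0, 99.7]
wrist_force: [-1.0, -0.4, 1.7]
gripper_width: 33.7
```

Emit:
move_arm --gripper '[-0.1,0,0.05,0.05,0.05,0.05,0.05,0.05,0.05,0.05,0.05,0.5,1,1,1]' --pt "0 0 0" --pt "0 0 0" --pt "0 0 0" --pt "0 0 0" --pt "0 0 0" --pt "0 0 3" --pt "0 0 10" --pt "0 0 20" --pt "0 0 30" --pt "0 0 40" --pt "0 0 40" --pt "0 0 20" --pt "0 0 0" --pt "0 0 0" --pt "0 0 0" --yaw '[0,0,0,0,0,0,0,0,0,0,0,0,0,0,0]'

```text
time_s: 9.3
tcp_pos: [668.6, -151.2, 203.2]
tool_rot: [-179.9, -0.1, 99.7]
wrist_force: [-0.4, -0.1, -0.3]
gripper_width: 69.9
```

```bash
cat > chk.py <<'E'
from h import *
import sys
p,d=grab('scene'); cv2.imwrite('pics/s%s.png'%sys.argv[1],cv2.resize(p[140:290,150:400],None,fx=3,fy=3,interpolation=2)[:,:,::-1])
o=bot.get_obs();print(o['time_s'],o['tcp_pos'].round(1) if hasattr(o['tcp_pos'],'round') else o['tcp_pos'],o['gripper_width'],o['wrist_force'])
E
python3 chk.py 1
```

```text
9.35 [ 668.6 -151.3  203. ] 73.76398189856668 [ 0.00260182 -0.39115428  0.74615079]
```

View pics/s1.png

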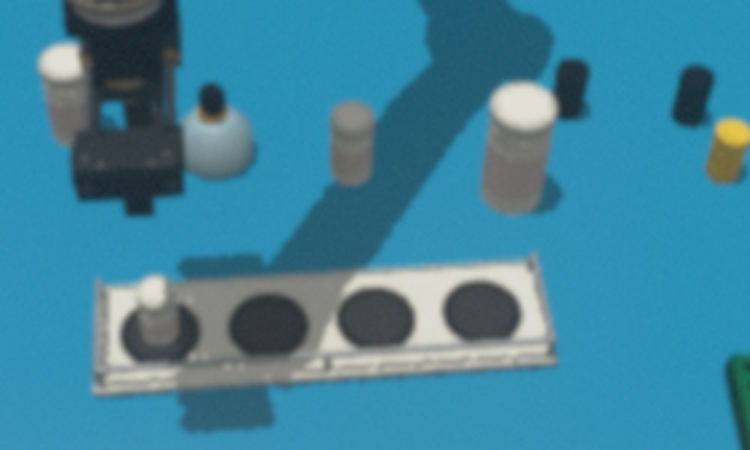

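Jar a stands in the middle of pad4. Next is jar b at (451,−1).

Emit:
move_arm --gripper '[1,1,1,1,1,1,1,1,1,1,1,1,1,1,1,1,1,1,1,1]' --pt "-12 8 0" --pt "-24 17 0" --pt "-28 19 0" --pt "-30 21 0" --pt "-32 22 0" --pt "-30 21 0" --pt "-26 18 0" --pt "-22 15 0" --pt "-10 7 0" --pt "-4.5 2.5 0" --pt "0 0 -10" --pt "0 0 -25" --pt "0 0 -30" --pt "0 0 -30" --pt "0 0 -30" --pt "0 0 -20" --pt "0 0 -12" --pt "0 0 -7" --pt "0 0 -2.7" --pt "0 0 0" --yaw '[0,0,0,0,0,0,0,0,0,0,0,0,0,0,0,0,0,0,0,0]'

```text
time_s: 11.35
tcp_pos: [451.6, -1.4, 38.3]
tool_rot: [180.0, 0.0, 99.7]
wrist_force: [-0.5, 0.3, 0.8]
gripper_width: 87.2
```

Emit:
move_arm --gripper '[-1,-1,-1,-1,-1,-1,-1,-1,-1,-1]' --pt "0 0 0" --pt "0 0 0" --pt "0 0 0" --pt "0 0 0" --pt "0 0 0" --pt "0 0 0" --pt "0 0 0" --pt "0 0 0" --pt "0 0 0" --pt "0 0 0" --yaw '[0,0,0,0,0,0,0,0,0,0]' --force 15

```text
time_s: 12.35
tcp_pos: [451.0, -1.2, 38.1]
tool_rot: [-180.0, -0.0, 99.7]
wrist_force: [0.5, 0.5, 1.1]
gripper_width: 41.3
```

Emit:
move_arm --gripper '[-1,-1,-1,-1,-1,-1,-1,-1,-1,-1,-1,-1,-1,-1,-1,-1,-1,-1,-1,-1]' --pt "0 0 10" --pt "0 0 25" --pt "0 0 30" --pt "0 0 25" --pt "8 -2 10" --pt "18 -5 0" --pt "24 -7 0" --pt "27 -8 0" --pt "28 -8 0" --pt "28 -8 0" --pt "26 -7 0" --pt "20 -6 0" --pt "14 -4 0" --pt "7 -2 0" --pt "2.2 0 0" --pt "0 0 0" --pt "0 0 0" --pt "0 0 -15" --pt "0 0 -20" --pt "0 0 -20" --yaw '[0,0,0,0,0,0,0,0,0,0,0,0,0,0,0,0,0,0,0,0]'

```text
time_s: 14.35
tcp_pos: [652.6, -57.8, 81.9]
tool_rot: [-180.0, -0.0, 99.7]
wrist_force: [-0.1, -0.3, -1.5]
gripper_width: 42.0
```

Emit:
move_arm --gripper '[-1,-1,-1,-1,-1,-1,-1,-1,-1,-1,-1,-1]' --pt "0 0 -10" --pt "0 0 -7" --pt "0 0 -5" --pt "0 0 -3" --pt "0 0 -2" --pt "0 0 -1" --pt "0 0 -1" --pt "0 0 -0.5" --pt "0 0 -0.3" --pt "0 0 -0.2" --pt "0 0 0" --pt "0 0 0" --yaw '[0,0,0,0,0,0,0,0,0,0,0,0]'

```text
time_s: 15.55
tcp_pos: [653.4, -58.2, 53.2]
tool_rot: [180.0, 0.0, 99.7]
wrist_force: [-0.5, -0.8, 0.0]
gripper_width: 41.4
```

Emit:
move_arm --gripper '[-1,-1,-1,0,0.1,0.15,0.15,0.15,0.15,0.15,0.15,0.15,0.15,0.15,1,1]' --pt "0 0 -0.2" --pt "0 0 -0.2" --pt "0 0 0" --pt "0 0 0" --pt "0 0 0" --pt "0 0 0" --pt "0 0 0" --pt "0 0 0" --pt "0 0 3" --pt "0 0 10" --pt "0 0 20" --pt "0 0 35" --pt "0 0 40" --pt "0 0 30" --pt "0 0 12" --pt "0 0 0" --yaw '[0,0,0,0,0,0,0,0,0,0,0,0,0,0,0,0]'

```text
time_s: 17.15
tcp_pos: [654.3, -58.4, 205.0]
tool_rot: [179.8, 0.0, 99.7]
wrist_force: [-0.6, -0.3, -0.4]
gripper_width: 59.1
```

```bash
python3 chk.py 2
```

```text
17.2 [653.2 -58.1 202.9] 62.99349699882229 [-0.89925199  0.55476676 -1.07467326]
```

View pics/s2.png

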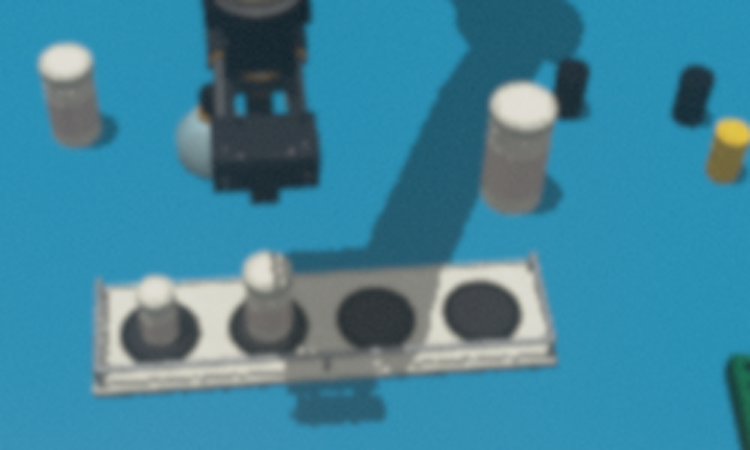

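Jar b stands centred on pad3. Next is jar c at (423.7,−277.5).

Emit:
move_arm --gripper '[1,1,1,1,1,1,1,1,1,1,1,1,1,1,1,1,1,1,1,1]' --pt "-10 -9.5 0" --pt "-22 -21 0" --pt "-28 -27 0" --pt "-30 -29 0" --pt "-30 -29 0" --pt "-30 -29 0" --pt "-28 -27 0" --pt "-24 -23 0" --pt "-16 -15 0" --pt "-8 -7 0" --pt "-3.5 -2.8 0" --pt "0 0 0" --pt "0 0 -10" --pt "0 0 -25" --pt "0 0 -30" --pt "0 0 -30" --pt "0 0 -25" --pt "0 0 -15" --pt "0 0 -8" --pt "0 0 -4.6" --yaw '[0,0,0,0,0,0,0,0,0,0,0,0,0,0,0,0,0,0,0,0]'

```text
time_s: 19.2
tcp_pos: [423.9, -276.7, 54.0]
tool_rot: [-179.9, -0.0, 99.8]
wrist_force: [-0.2, -0.8, -0.1]
gripper_width: 87.2
```

Emit:
move_arm --gripper '[1,-1,-1,-1,-1,-1,-1,-1,-1,-1,-1]' --pt "0 0 0" --pt "0 0 0" --pt "0 0 0" --pt "0 0 0" --pt "0 0 0" --pt "0 0 0" --pt "0 0 0" --pt "0 0 0" --pt "0 0 0" --pt "0 0 0" --pt "0 0 0" --yaw '[0,0,0,0,0,0,0,0,0,0,0]' --force 22

```text
time_s: 20.3
tcp_pos: [423.7, -277.6, 55.2]
tool_rot: [180.0, 0.0, 99.7]
wrist_force: [-1.2, 0.5, 1.8]
gripper_width: 49.1
```

Emit:
move_arm --gripper '[-1,-1,-1,-1,-1,-1,-1,-1,-1,-1,-1,-1,-1,-1,-1,-1,-1,-1,-1,-1]' --pt "0 0 10" --pt "0 0 20" --pt "0 0 30" --pt "0 0 30" --pt "0 0 25" --pt "6 9 15" --pt "13 19 0" --pt "18 26 0" --pt "20 29.5 0" --pt "20 29.5 0" --pt "20 29.5 0" --pt "20 29.5 0" --pt "20 29.5 0" --pt "20 29.5 0" --pt "18 26.5 0" --pt "16 23 0" --pt "12 17 0" --pt "7 10 0" --pt "3.2 5.2 0" --pt "0 0 0" --yaw '[0,0,0,0,0,0,0,0,0,0,0,0,0,0,0,0,0,0,0,0]'

```text
time_s: 22.3
tcp_pos: [636.8, 35.3, 185.0]
tool_rot: [-180.0, 0.0, 99.7]
wrist_force: [0.3, -0.0, -1.1]
gripper_width: 49.6
```

Emit:
move_arm --gripper '[-1,-1,-1,-1,-1,-1,-1,-1,-1,-1,-1,-1,-1,-1,-1,-1,-1]' --pt "0 0 0" --pt "0 0 -10" --pt "0 0 -20" --pt "0 0 -25" --pt "0 0 -20" --pt "0 0 -15" --pt "0 0 -10" --pt "0 0 -6" --pt "0 0 -4" --pt "0 0 -2" --pt "0 0 -1" --pt "0 0 -1" --pt "0 0 -0.5" --pt "0 0 -0.3" --pt "0 0 -0.2" --pt "0 0 0" --pt "0 0 0" --yaw '[0,0,0,0,0,0,0,0,0,0,0,0,0,0,0,0,0]'

```text
time_s: 24.0
tcp_pos: [637.1, 35.2, 70.3]
tool_rot: [180.0, -0.0, 99.7]
wrist_force: [-0.4, 0.5, 0.4]
gripper_width: 49.6
```

Emit:
move_arm --gripper '[-1,-1,-1,0.2,0.3,0.4,0.4,0.4,0.4,0.4,0.4,0.4,0.4,0.6,1,1]' --pt "0 0 -0.2" --pt "0 0 -0.2" --pt "0 0 0" --pt "0 0 0" --pt "0 0 0" --pt "0 0 0" --pt "0 0 0" --pt "0 0 0" --pt "0 0 3" --pt "0 0 10" --pt "0 0 20" --pt "0 0 35" --pt "0 0 40" --pt "0 0 30" --pt "0 0 12" --pt "0 0 0" --yaw '[0,0,0,0,0,0,0,0,0,0,0,0,0,0,0,0]'

```text
time_s: 25.6
tcp_pos: [638.0, 35.1, 222.0]
tool_rot: [179.7, -0.0, 99.7]
wrist_force: [0.7, -0.1, -0.3]
gripper_width: 77.6
```

```bash
python3 chk.py 3; python3 - <<'E'
from h import *
p,P=wristP();T=P.reshape(-1,3);T=T[(abs(T[:,2]-120)<7)&(np.hypot(T[:,0]-466,T[:,1]-154)<42)]
print(len(T),T.mean(0) if len(T) else 0,(T.max(0)+T.min(0))/2 if len(T) else 0)
E
```

```text
25.65 [636.8  35.3 219.8] 80.96544935130333 [ 0.10591461 -0.18612629  0.08192263]
3237 [467.00609502 155.92617203 121.20841864] [465.26460849 155.83414886 118.68807253]
```

View pics/s3.png

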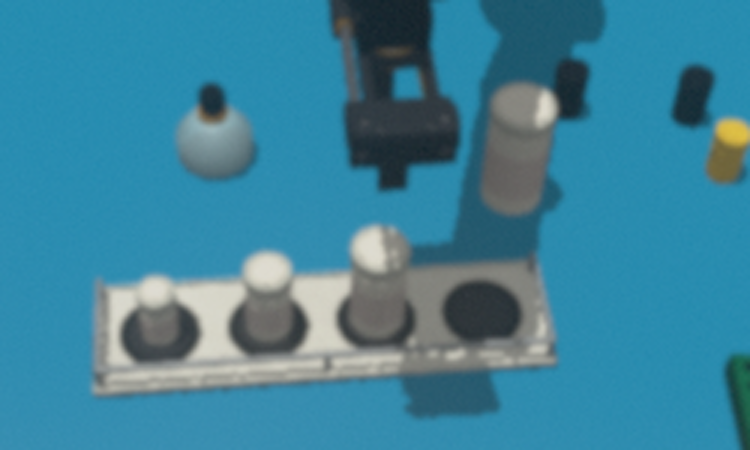

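Jar c stands on pad2. Jar d is at (466,155), averaging the two cameras.

Emit:
move_arm --gripper '[1,1,1,1,1,1,1,1,1,1,1,1,1,1,1,1,1,1,1,1]' --pt "-10 7 0" --pt "-20 14 0" --pt "-26 18 0" --pt "-28 20 0" --pt "-28 20 0" --pt "-24 17 0" --pt "-18 12 0" --pt "-10 7 0" --pt "-5 3.5 0" --pt "-1.7 1.3 0" --pt "0 0 0" --pt "0 0 -10" --pt "0 0 -20" --pt "0 0 -28" --pt "0 0 -28" --pt "0 0 -22" --pt "0 0 -15" --pt "0 0 -10" --pt "0 0 -5" --pt "0 0 -1.6" --yaw '[0,0,0,0,0,0,0,0,0,0,0,0,0,0,0,0,0,0,0,0]'

```text
time_s: 27.7
tcp_pos: [466.4, 154.7, 79.6]
tool_rot: [-180.0, 0.0, 99.7]
wrist_force: [1.2, -0.0, 0.4]
gripper_width: 87.0
```

Emit:
move_arm --gripper '[1,-1,-1,-1,-1,-1,-1,-1,-1,-1]' --pt "0 0 0" --pt "0 0 0" --pt "0 0 0" --pt "0 0 0" --pt "0 0 0" --pt "0 0 0" --pt "0 0 0" --pt "0 0 0" --pt "0 0 0" --pt "0 0 0" --yaw '[0,0,0,0,0,0,0,0,0,0]' --force 35

```text
time_s: 28.7
tcp_pos: [466.1, 155.0, 80.2]
tool_rot: [-180.0, -0.0, 99.7]
wrist_force: [-2.1, 0.2, 5.4]
gripper_width: 59.1
```

Emit:
move_arm --gripper '[-1,-1,-1,-1,-1,-1,-1,-1,-1,-1,-1,-1,-1,-1,-1,-1,-1,-1,-1,-1]' --pt "0 0 5" --pt "0 0 12" --pt "0 0 20" --pt "0 0 20" --pt "0 0 15" --pt "0 0 8" --pt "6 -1 0" --pt "12 -2 0" --pt "18 -3 0" --pt "22 -4 0" --pt "24 -4 0" --pt "24 -4 0" --pt "20 -3.5 0" --pt "14 -2.5 0" --pt "9 -1.5 0" --pt "4 -0.8 0" --pt "2 0 0" --pt "0 0 0" --pt "0 0 0" --pt "0 0 0" --yaw '[0,0,0,0,0,0,0,0,0,0,0,0,0,0,0,0,0,0,0,0]'

```text
time_s: 30.7
tcp_pos: [620.8, 129.0, 160.3]
tool_rot: [180.0, -0.0, 99.7]
wrist_force: [0.0, 0.9, -3.8]
gripper_width: 59.3
```

Emit:
move_arm --gripper '[-1,-1,-1,-1,-1,-1,-1,-1,-1,-1,-1,-1,-1,-1,-1]' --pt "0 0 -8" --pt "0 0 -14" --pt "0 0 -14" --pt "0 0 -10" --pt "0 0 -7" --pt "0 0 -5" --pt "0 0 -3" --pt "0 0 -1" --pt "0 0 -1" --pt "0 0 -0.5" --pt "0 0 -0.5" --pt "0 0 -0.3" --pt "0 0 -0.2" --pt "0 0 0" --pt "0 0 0" --yaw '[0,0,0,0,0,0,0,0,0,0,0,0,0,0,0]'

```text
time_s: 32.2
tcp_pos: [621.3, 128.7, 95.6]
tool_rot: [180.0, -0.0, 99.7]
wrist_force: [-0.0, -0.1, -3.6]
gripper_width: 59.3
```

Emit:
move_arm --gripper '[-1,-1,-1,-1]' --pt "0 0 -0.3" --pt "0 0 -0.2" --pt "0 0 -0.2" --pt "0 0 0" --yaw '[0,0,0,0]'

```text
time_s: 32.6
tcp_pos: [621.3, 128.7, 95.3]
tool_rot: [180.0, -0.0, 99.7]
wrist_force: [-0.7, 0.5, 1.4]
gripper_width: 59.4
```

Contact made (+5 N), so I'll release. For the last check, the arm retracts clear of the top view.

Emit:
move_arm --gripper '[0.45,0.5,0.6,0.6,0.6,0.6,0.7,0.7,0.7,0.7,0.7,0.7,0.7,0.7,0.7,0.7,0.7,0.7]' --pt "0 0 0" --pt "0 0 0" --pt "0 0 0" --pt "0 0 0" --pt "0 0 0" --pt "0 0 3" --pt "0 0 10" --pt "0 0 25" --pt "0 0 35" --pt "0 0 40" --pt "0 0 30" --pt "-20 10 10" --pt "-30 35 0" --pt "-30 40 0" --pt "-30 40 0" --pt "-30 40 0" --pt "-15 20 0" --pt "0 0 0" --yaw '[0,0,0,0,0,0,0,0,0,0,0,0,0,0,0,0,0,0]'

```text
time_s: 34.4
tcp_pos: [463.0, 318.3, 248.7]
tool_rot: [-180.0, -0.1, 100.2]
wrist_force: [-0.4, -0.6, 0.3]
gripper_width: 73.9
```

```bash
python3 chk.py 4; python3 - <<'E'
from h import *
p,d=grab('top'); cv2.imwrite('pics/t4.png',cv2.resize(p[110:260,120:380],None,fx=3,fy=3,interpolation=2)[:,:,::-1])
exec(open('m.py').read().split("for n,u,v,r in")[0].split("import least_squares")[1])
wp,WP=wristP()
for n,x,y,h,R in [('a',669.4,-152.5,73,17),('b',653,-58.9,91,21),('c',636.9,34.6,111,25),('d',621.2,128.1,135,30),('burner',441,-135.7,90,11)]:
  for nm,A in (('top',P),('wrist',WP)):
    T=A.reshape(-1,3);T=T[(abs(T[:,2]-h)<7)&(np.hypot(T[:,0]-x,T[:,1]-y)<R+10)]
    if len(T)>20: print(n,nm,len(T),'mean-off',(T.mean(0)-[x,y,h]).round(1),'mid-off',((T.max(0)+T.min(0))/2-[x,y,h]).round(1))
E
```

```text
34.45 [465.1 315.5 248.7] 73.60360214714643 [ 1.22390731 -1.02923668 -0.63230513]
a top 80 mean-off [-1.  -0.2  0.4] mid-off [-0.2 -0.9 -0. ]
b top 121 mean-off [-0.6 -0.5  0.8] mid-off [ 0.8  0.1 -0.5]
c top 178 mean-off [-0.7 -0.4  0.9] mid-off [ 0.  -0.4  0.2]
d top 270 mean-off [-1.2 -0.7  0.8] mid-off [-0.8 -0.9 -0.2]
burner top 44 mean-off [ 0.5 -0.1 -0.4] mid-off [ 1.1  0.  -0.8]
```

View pics/s4.png

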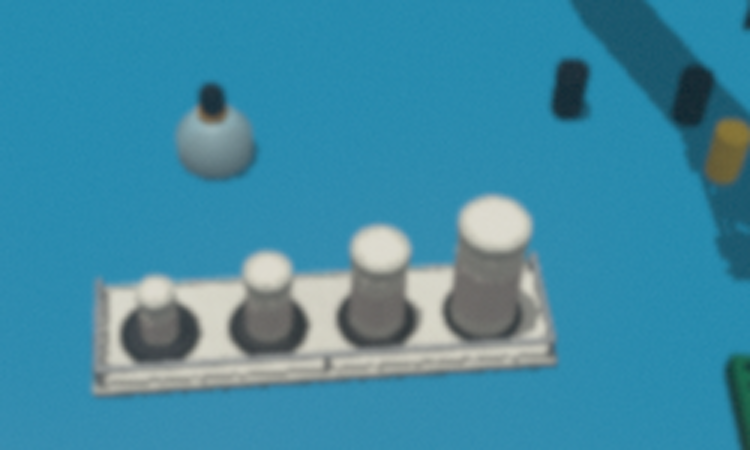

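View pics/t4.png

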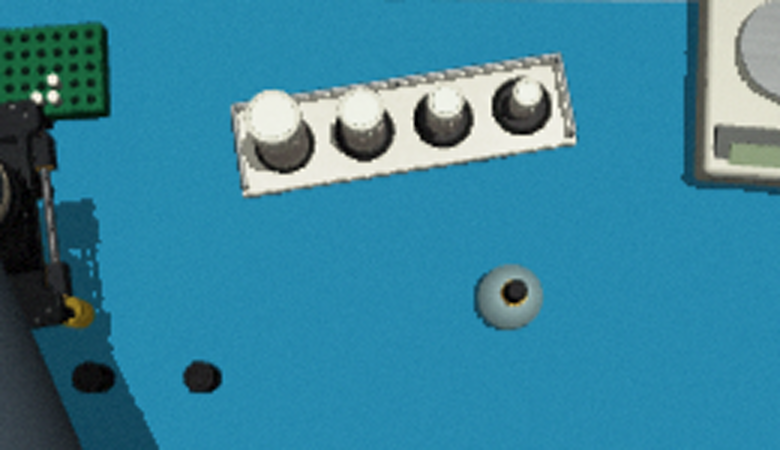

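All four jars are within about 1 mm of their pad centres, upright and in order, and the burner hasn't moved.

```bash
python3 -c "
from rig import ticket
print(ticket.hand_in())"
```

```text
the job is handed in; nothing more can be done
None
```

The four jars stand upright on the rack in order of size: a on pad4 at the balance's end, then b on pad3, c on pad2, and d on pad1 at the far end. I handed the job in at about 34.5 s, with the gripper clear of everything.

**Final check (top camera):** all four jars were within about 1.5 mm of their pad centres, and their lid heights were right for standing on the pads. The burner had not moved within measurement error, and the black and yellow look-alikes were left alone.

**Disagreements and gaps:**
- **Camera mismatch:** before the grasps, the wrist and top cameras differed by 1 to 3 mm in y, so I used values between the two.
- **No wrist view at the end:** the wrist camera could not see the jars in the final check, so that check rests on the top camera plus a look at the scene picture.
- **Force on jar d:** the wrist force read about 5 N while the fingers closed on it. The jar lifted and set down normally.

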